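# Find the rattling sensor case

## Task

One of the three sealed cases has a part loose inside. First press the ajar lid of the left case down level on its rim; then, working from the robot's left to right, lift each of the three cases in turn a few centimetres clear of the shelf, shake it briskly to and fro and set it down again, so that the two quiet ones end up released and upright where they stood; leave the other things on the shelf alone. Finish still holding the one that rattles in the gripper, level and steady, forward over the middle of the turntable, about a hand's breadth above it and not touching it.

Things in the scene. Friction and masses are not known exactly. Their poses are not given: they have to be found in the camera images.
- case_left_center (a point): Left case (largest y): closed box, black body under a grey lid, 90 (its x) x 68 (its y) x 44 mm high with lid; all three look alike and weigh about 220 to 370 g filled, whatever is inside. Its lid stands ajar at first. This point: 22 mm above its underside, on its centre; x along its length, z up. 
- case_middle_center (a point): Middle case, same shape and size as the left. This point: 22 mm above its underside, on its centre; x along its length, z up. In one case, drawn anew each time, a part of 135 to 195 g is loose and rolls up to 28 mm any level way; in the other two the contents are packed tight (under 1 mm of play).
- case_right_center (a point): Right case (smallest y), same shape and size. This point: 22 mm above its underside, on its centre; x along its length, z up. When a brisk level stroke (40 mm at 0.25 m/s) of the one with the loose part stops, the part knocks on the leading wall (some N, a few ms) and stays there: its weight then tips the tool to that side by about 0.02 N m from centre.
- lid_left (a joint): Lid of the left case, hinged along the far (+x) upper edge of the case, 4 mm thick: 0 = shut and level on the rim, positive = the near (-x) end raised (rad). Starts at 0.13 to 0.28. A stiff hinge (0.2 N m, about 2.5 N pushed down at the near end) keeps it where it is left.
- lid_left_edge (a point): Point on the top face of that lid, on its centre line, 12 mm from its near free end and 78 mm from the hinge; the place to press. 44 mm above the shelf when shut. Its axes turn with the lid.
- turntable_top (a point): Centre of the top face of the small aluminium turntable with a knurled rim, 124 mm across over the knurling, top 35 mm above the shelf; the base is fixed, the disc turns freely.
Mind the look-alikes: they are no part of the job. What is shaped like the part that bears case_left_center but pink is not meant.

How it is judged (in metres and radians):
On the way, in this order (a step that is already met when the one before it is completed fails the run):
1. the ajar lid of the left case is pressed shut, level on its rim (value of joint lid_left below 0.03 rad), for 0.2 s.
2. the left case, gripped and lifted at least 20 mm clear, is shaken: held up, still or at a turning point (height (world z) of case_left_center above 0.042 m and contact force between the fingers and case_left above 1 N and linear speed of case_left below 0.09 m/s and angular speed of case_left below 0.9 rad/s).
3. the left case, gripped and lifted at least 20 mm clear, is shaken: a brisk stroke in the air (height (world z) of case_left_center above 0.042 m and contact force between the fingers and case_left above 1 N and (linear speed of case_left above 0.18 m/s or angular speed of case_left above 1.8 rad/s)).
4. the left case, gripped and lifted at least 20 mm clear, is shaken: stopped or reversed in the air (all of step 2).
5. the middle case, gripped and lifted at least 20 mm clear, is shaken: held up, still or at a turning point (height (world z) of case_middle_center above 0.042 m and contact force between the fingers and case_middle above 1 N and linear speed of case_middle below 0.09 m/s and angular speed of case_middle below 0.9 rad/s).
6. the middle case, gripped and lifted at least 20 mm clear, is shaken: a brisk stroke in the air (height (world z) of case_middle_center above 0.042 m and contact force between the fingers and case_middle above 1 N and (linear speed of case_middle above 0.18 m/s or angular speed of case_middle above 1.8 rad/s)).
7. the middle case, gripped and lifted at least 20 mm clear, is shaken: stopped or reversed in the air (all of step 5).
8. the right case, gripped and lifted at least 20 mm clear, is shaken: held up, still or at a turning point (height (world z) of case_right_center above 0.042 m and contact force between the fingers and case_right above 1 N and linear speed of case_right below 0.09 m/s and angular speed of case_right below 0.9 rad/s).
9. the right case, gripped and lifted at least 20 mm clear, is shaken: a brisk stroke in the air (height (world z) of case_right_center above 0.042 m and contact force between the fingers and case_right above 1 N and (linear speed of case_right above 0.18 m/s or angular speed of case_right above 1.8 rad/s)).
10. the right case, gripped and lifted at least 20 mm clear, is shaken: stopped or reversed in the air (all of step 8).
At the end, for the whole second after the job is handed in: The case with the loose part is held steady by the fingers, within 0.3 rad of level, middle within 50 mm of the turntable axis, 90 to 260 mm above the shelf, not touching the turntable; the other two are released, upright, at rest on the shelf within 60 mm of their starts; lid under 0.05 rad (((distance between content_a_c0 and case_left_center below 0.06 m and horizontal distance between case_left_center and turntable_top below 0.05 m and height (world z) of case_left_center between 0.09 and 0.26 m and angle between case_left_center's own z axis and vertical below 0.3 rad and contact force between the fingers and case_left above 1 N and contact force between case_left and turntable below 0.1 N and linear speed of case_left below 0.05 m/s and distance of each of case_middle_center, case_right_center from where it was at the start of the episode below 0.06 m and angle between each of case_middle_center, case_right_center's own z axis and vertical below 0.1 rad and height (world z) of each of case_middle_center, case_right_center below 0.026 m and linear speed of each of case_middle, case_right below 0.03 m/s and contact force between the fingers and case_middle below 0.1 N and contact force between the fingers and case_right below 0.1 N) or (distance between content_a_c0 and case_middle_center below 0.06 m and horizontal distance between case_middle_center and turntable_top below 0.05 m and height (world z) of case_middle_center between 0.09 and 0.26 m and angle between case_middle_center's own z axis and vertical below 0.3 rad and contact force between the fingers and case_middle above 1 N and contact force between case_middle and turntable below 0.1 N and linear speed of case_middle below 0.05 m/s and distance of each of case_left_center, case_right_center from where it was at the start of the episode below 0.06 m and angle between each of case_left_center, case_right_center's own z axis and vertical below 0.1 rad and height (world z) of each of case_left_center, case_right_center below 0.026 m and linear speed of each of case_left, case_right below 0.03 m/s and contact force between the fingers and case_left below 0.1 N and contact force between the fingers and case_right below 0.1 N) or (distance between content_a_c0 and case_right_center below 0.06 m and horizontal distance between case_right_center and turntable_top below 0.05 m and height (world z) of case_right_center between 0.09 and 0.26 m and angle between case_right_center's own z axis and vertical below 0.3 rad and contact force between the fingers and case_right above 1 N and contact force between case_right and turntable below 0.1 N and linear speed of case_right below 0.05 m/s and distance of each of case_left_center, case_middle_center from where it was at the start of the episode below 0.06 m and angle between each of case_left_center, case_middle_center's own z axis and vertical below 0.1 rad and height (world z) of each of case_left_center, case_middle_center below 0.026 m and linear speed of each of case_left, case_middle below 0.03 m/s and contact force between the fingers and case_left below 0.1 N and contact force between the fingers and case_middle below 0.1 N)) and value of joint lid_left below 0.05 rad); the arm keeps its last pose, push and grip.
It fails at once if a bystander (heat sink, sensor boards, spool) is moved more than 30 mm (distance of any of heat_sink, board_near, board_far, spool from where it was at the start of the episode above 0.03 m).
It also fails if it takes over 72 s, if anything falls off the work surface, if the arm or the gripper's body presses on something with over 40 N, if the wrist force passes 120 N, or if a joint passes its speed limit or range.

## Robot

A 6-joint arm with a two-finger parallel gripper is mounted at the origin on the work surface. World frame = base frame: x ahead of the robot, y to its left, z up, the work surface at z = 0. Lengths are in mm, angles in rad, forces in N, time in s.
With the tool pointing down it reaches from about 300 to 875 mm from the base axis. Payload 6.4 kg.
Tool frame: the origin (TCP) lies where the fingers leave the gripper's body, on its centre line; the fingertips stand 73 mm ahead of it and the grasp point (between the pads) lies 54 mm ahead of it; z points along the fingers, y is the line along which they close (so a half turn about z gives the same grasp; the last joint's range is limited). The gripper opens to 85 mm and grips with 20 to 120 N. Pads are 22 mm wide; open, the fingers measure 114 mm over their backs; the gripper's body (76 mm by 85 mm) begins 54 mm behind the grasp point. The pads swing forward as they close: fully open they stand 13 mm farther back than shut.
Start: joints at [1.02, 0.181, 1.607, -0, 1.354, -0.206], TCP at [194.344, 541.177, 303.888] pointing down, gripper open.
Joint ranges: [-2.99, 2.99], [-0.89, 2.07], [0.3, 2.58], [-1.14, 4.28], [0, 2.63], [-3.12, 3.12]. Speed limits (rad/s): [2.57, 2.57, 3.01, 3.14, 3.14, 3.14].

## Interface

Orientations are given as a unit quaternion [x, y, z, w].
In Python, from cell import bot, grab_frame, camera_model gives the robot as it stands.
- The arm moves only by the tool apply_moves, never from a script. Its argument "commands" is a list of rows, each a list of 3 entries, a list of its own where there are three numbers: the closure, from 0 (fully open) to 1 (shut), then the shift along the tool's x, y, z in units of 0.04 m (1.0 is 0.04 m), then the turn, a rotation vector about the tool's x, y, z in units of 4 degrees (1.0 is 4 degrees). In form: [[jaw, [x, y, z], [wx, wy, wz]], ...]. A call has 1 to 8 rows; each row shifts and turns the commanded pose from where the row before left it, along the tool's axes as they then stand; what a row does not reach is not made up. A row lasts 1/12 s, in which the tool goes at most 41.7 mm and 7.16 degrees, less where a joint would pass 70% of its speed; a pose out of reach is approached as far as the arm can. A call with a number of a shift or a turn outside -1 to 1 is refused whole. A call with a gripper value outside its range is refused whole. The fingers move at their own pace and stop on an object; "newtons" is the grip in N (left out, the last holds). Time passes only in rows, so rows that do not move let the fingers close. It gives the time, the measured TCP pose, the force, the opening and the grip force at its end, in the units of the state.
- bot.get_state(): the state, without advancing time (a new reading comes with each control period).
- grab_frame(name): name is "side" or "top" or "wrist"; returns the picture (384x512x3 uint8, blue, green, red); there is no depth.
- camera_model(name): a dict with "camera_matrix" (3x3 intrinsics, pixels), "k1" (the pictures are not rectified: a ray, as slopes to the right and down, at radius r is drawn at 1 + k1 r^2 times it, then the intrinsics apply), "xyz" and "rotation" of the camera in the world. Camera axes: x right, y up, looking along -z (the intrinsics and any distortion apply to the point x, -y, -z); pixel columns grow to the right and rows downward; lengths in mm; the calibration is good to about 2 mm. A picture is of the moment at which its call begins: read the wrist's pose just before it. camera_model takes no time and is no camera call; for the wrist camera it gives the pose at the moment of the call.
- bot.finish_job(): hands the job in; it is judged then, once.
The state is a dict: "time": time; "q": joint angles; "dq": joint speeds; "joint_efforts": joint torques, N m; "eef_pos": TCP position; "eef_rot": TCP orientation; "wrist_force": force on the tool from outside, world axes, zero at the start; "torque": the same for the moment, N m; "width": finger opening in mm; "finger_force": force on a finger pad.
Only numpy, scipy, OpenCV 4.12 (cv2) and the standard library are available. Lean on these libraries where they do the work, as an engineer would, in place of code of your own. Each camera call takes 0.05 s, during which the arm holds its last target. There are 200 camera calls.

## Working session

There is one attempt and no reset: what is moved stays moved. The work goes in short steps, Python scripts to look and compute and a tool call to move; the robot and the scene stay as the last step left them, time stands still between calls to the robot, and variables do not carry over. Pictures are saved under pics/ and viewed, at most 10 in all, crops included, and the job is handed in when it is done.

Besides the shell and the picture viewer there is one more tool, called by a JSON object that holds its "fn" and its "kwargs". apply_moves: Moves the arm, as the interface text tells. Its arguments: {"type":"object","properties":{"commands":{"type":"array"},"newtons":{"type":"number"}},"required":["commands"]}

```bash
mkdir -p pics
python3 - <<'E'
from cell import bot, grab_frame, camera_model
import cv2, numpy as np
for n in ("top","side"):
    cv2.imwrite(f"pics/{n}0.png",grab_frame(n)); m=camera_model(n); print(n,m)
s=bot.get_state(); print(s)
E
```

```text
top {'camera_matrix': array([[367.70919829,   0.        , 254.05935936],
       [  0.        , 367.70919829, 193.14996163],
       [  0.        ,   0.        ,   1.        ]]), 'k1': -0.03028228421348748, 'xyz': array([ 424.08744492,   48.29631561, 1057.65930511]), 'rotation': array([-0.04085335,  0.03556391,  0.7148474 , -0.69717961])}
side {'camera_matrix': array([[356.87502594,   0.        , 252.57421315],
       [  0.        , 356.87502594, 191.59651619],
       [  0.        ,   0.        ,   1.        ]]), 'k1': 0.02185233739194276, 'xyz': array([ 206.50476689, -553.94910282,  614.98676233]), 'rotation': array([ 0.41598772, -0.11250802, -0.21875058,  0.87546807])}
{'time': 0.1, 'q': array([ 1.01970252e+00,  1.81470843e-01,  1.60789166e+00, -2.26731091e-05,
        1.35381075e+00, -2.06287758e-01]), 'dq': array([ 0.00270969, -0.00114869, -0.00313052,  0.00166506, -0.00151682,
        0.00019658]), 'joint_efforts': array([-7.66090507e-04, -4.45875120e+01, -3.52236807e+01, -3.92091188e-04,
        4.23348407e-03, -1.98259721e-05]), 'eef_pos': array([194.13671625, 540.83129652, 303.07975594]), 'eef_rot': array([ 1.71547777e-01,  9.85175485e-01, -7.38398748e-04, -2.81892673e-04]), 'wrist_force': array([-0.34718578,  0.23148242, -0.48684782]), 'torque': array([0.00154747, 0.02584135, 0.04386345]), 'finger_force': 0.0, 'width': 85.32437886203732}
```

View pics/top0.png

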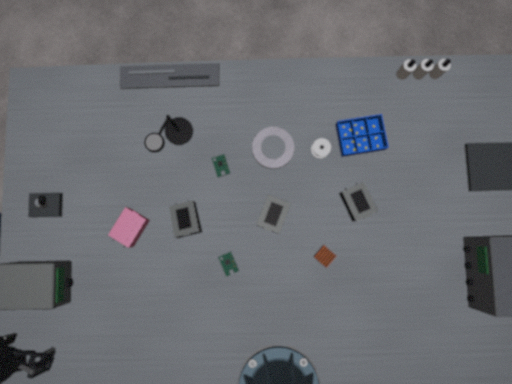

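View pics/side0.png

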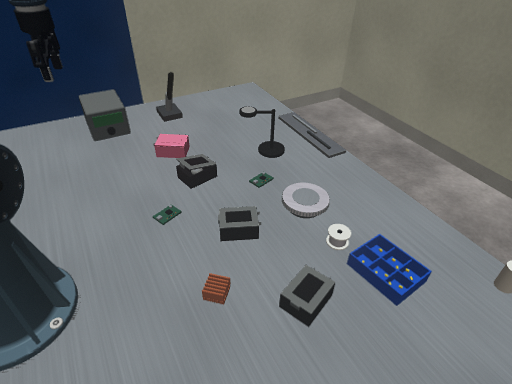

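Top view: pink decoy at (128,227); cases at left (185,219), middle (273,214) and right (359,202); turntable (273,147). The bystanders are boards (221,166) and (229,264), spool (321,148) and heat sink (325,257). The pink box is excluded by colour. Next is one close crop to check the choice.

Run:
```python
import cv2, numpy as np
a=cv2.imread("pics/top0.png"); 
c=[cv2.resize(a[y-30:y+30,x-32:x+32],None,fx=6,fy=6,interpolation=cv2.INTER_CUBIC) for x,y in((185,219),(273,214),(359,202),(273,147))]
im=np.vstack([np.hstack(c[:2]),np.hstack(c[2:])])
im=cv2.convertScaleAbs(im,alpha=1.5); 
cv2.imwrite("pics/crop.png",cv2.resize(im,(768,600) if 0 else (640,600)))
```

```text
(no output)
```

View pics/crop.png

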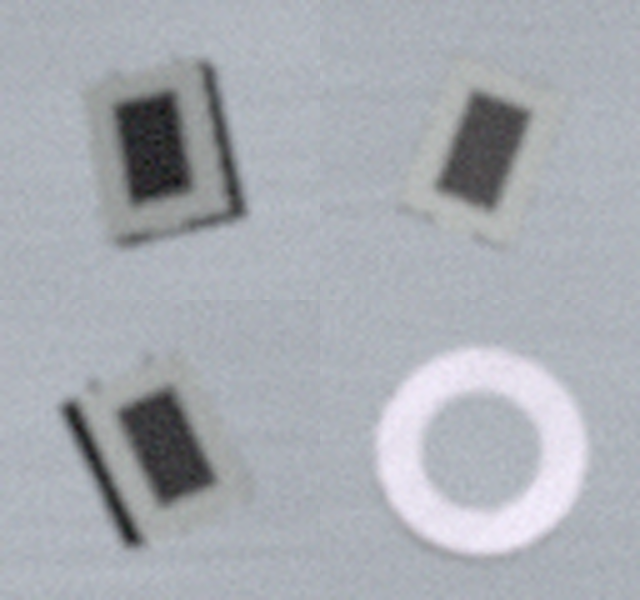

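The crop (5x) confirms three grey-lidded cases. Each has a dark label on its lid, and the left one's black body shows at its near end. The turntable is the white ring at centre (482,452). Now I'll measure on the lid plane.

```bash
cat > h.py <<'E'
from cell import bot, grab_frame, camera_model
import cv2, numpy as np
from scipy.spatial.transform import Rotation as R
def proj(uv,m,z):
    K=m["camera_matrix"]; uv=np.asarray(uv,float).reshape(-1,1,2)
    n=cv2.undistortPoints(uv,K,np.array([m["k1"],0,0,0.])).reshape(-1,2)
    # model: k1 as cv2 radial k1
    d=R.from_quat(m["rotation"]).apply(np.c_[n[:,0],-n[:,1],-np.ones(len(n))]); o=np.array(m["xyz"])
    return (o+d*((z-o[2])/d[:,2])[:,None])[:,:2]
def pose():
    s=bot.get_state(); return s
E
python3 - <<'E'
from h import *
m=camera_model("top"); a=cv2.imread("pics/top0.png").astype(int)
up=cv2.resize(a.astype(np.uint8),None,fx=4,fy=4,interpolation=cv2.INTER_CUBIC).astype(int)
def rect(mask,z,nm,x,y):
    w=np.zeros(mask.shape,np.uint8); w[(y-26)*4:(y+26)*4,(x-26)*4:(x+26)*4]=mask[(y-26)*4:(y+26)*4,(x-26)*4:(x+26)*4]
    cs,_=cv2.findContours(w,cv2.RETR_EXTERNAL,cv2.CHAIN_APPROX_NONE); c=max(cs,key=cv2.contourArea)
    P=proj((c.reshape(-1,2)-1.5)/4,m,z)
    r=cv2.minAreaRect(P.astype(np.float32)); b=cv2.boxPoints(r); e=b[1]-b[0],b[2]-b[1]; e=max(e,key=np.linalg.norm)
    print(nm,np.round(r[0],1),np.round(r[1],1),"yaw",round((np.degrees(np.arctan2(e[1],e[0]))+90)%180-90,1))
sh=np.median(a[190:290,290:320].reshape(-1,3),0); print(sh)
warm=up[...,2]-up[...,0]; g=up.sum(2)/3
lid=((warm>-5)).astype(np.uint8)
lid=cv2.morphologyEx(lid,cv2.MORPH_OPEN,np.ones((9,9)))
dark=(g<70).astype(np.uint8); dark=cv2.morphologyEx(dark,cv2.MORPH_OPEN,np.ones((17,17)))
for n,x,y in(("L",185,219),("M",273,214),("R",359,202)):
    rect(lid,44,n+" lid",x,y); rect(dark,44,n+" lab",x,y)
tt=(g>150).astype(np.uint8); rect(tt,35,"tt",273,147)
E
```

```text
[124. 119. 116.]
L lid [468.1 247.5] [93.5 76.6] yaw 9.5
L lab [470.1 251.9] [56.7 35.5] yaw 9.9
M lid [475.4   4. ] [69.5 93.4] yaw -22.4
M lab [476.3   3.1] [31.9 55.6] yaw -24.0
R lid [ 502.4 -233.9] [93.8 76.8] yaw 22.5
R lab [ 505.4 -237.2] [57.4 33.7] yaw 21.9
tt [665.9  -1.3] [114.7 111.3] yaw 72.8
```

```bash
cat >> h.py <<'E'
def to(x,y,z,yaw):
    s=bot.get_state(); r=R.from_quat(s["eef_rot"]); p=np.array(s["eef_pos"])
    X=r.apply([1,0,0]); now=np.degrees(np.arctan2(-r.apply([0,1,0])[0],r.apply([0,1,0])[1]))
    dy=(yaw-now+90)%180-90
    # desired: level tool, yaw
    a=np.radians(now+dy); Y=np.array([-np.sin(a),np.cos(a),0]); Z=np.array([0,0,-1.]); D=np.c_[np.cross(Y,Z),Y,Z]
    rv=(r.inv()*R.from_matrix(D)).as_rotvec(degrees=True)/4
    d=np.array([x,y,z])-p
    print("t",round(s["time"],2),"pos",p.round(1),"turn",rv.round(2),"shift after turn",(D.T@d/40).round(2),"shift before",(r.inv().apply(d)/40).round(2),"F",s["wrist_force"].round(2),"T",s["torque"].round(4),"w",round(s["width"],1),"q6",s["q"][5].round(2))
E
python3 -c "
from h import *
to(436.5,244.6,160,9.5)"
```

```text
t 0.1 pos [194.1 540.8 303.1] turn [-0.02 -0.01 -7.31] shift after turn [-4.75 -8.3   3.58] shift before [-8.21 -4.92  3.58] F [-0.35  0.23 -0.49] T [0.0015 0.0258 0.0439] w 85.3 q6 -0.21
```

{"fn": "apply_moves", "kwargs": {"commands": [[1,[0,0,0],[0,0,-0.92]],[1,[0,0,0],[0,0,-0.92]],[1,[0,0,0],[0,0,-0.92]],[1,[0,0,0],[0,0,-0.92]],[1,[0,0,0],[0,0,-0.92]],[1,[0,0,0],[0,0,-0.92]],[1,[0,0,0],[0,0,-0.92]],[1,[0,0,0],[0,0,-0.92]]], "newtons": 70}}

```text
time: 0.77
eef_pos: [194.2, 540.9, 303.3]
eef_rot: [-0.086, 0.996, -0.0, -0.0]
wrist_force: [-0.4, 0.3, -0.4]
width: 0.2
finger_force: 0.0
```

```bash
python3 -c "
from h import *
to(436.5,244.6,160,9.5)"
```

```text
t 0.77 pos [194.2 540.9 303.3] turn [-0.01 -0.01  0.09] shift after turn [-4.75 -8.31  3.58] shift before [-4.7  -8.33  3.59] F [-0.38  0.33 -0.42] T [0.0281 0.0263 0.0181] w 0.2 q6 -0.72
```

{"fn": "apply_moves", "kwargs": {"commands": [[1,[-0.395,-0.693,0.2],[0,0,0]],[1,[-0.395,-0.693,0.2],[0,0,0]],[1,[-0.395,-0.693,0.2],[0,0,0]],[1,[-0.395,-0.693,0.2],[0,0,0]],[1,[-0.395,-0.693,0.2],[0,0,0]],[1,[-0.395,-0.693,0.2],[0,0,0]],[1,[-0.395,-0.693,0.2],[0,0,0]],[1,[-0.395,-0.693,0.2],[0,0,0]]]}}

```text
time: 1.43
eef_pos: [356.7, 342.4, 239.3]
eef_rot: [-0.085, 0.996, -0.0, -0.0]
wrist_force: [1.0, -0.9, -0.0]
width: -0.3
finger_force: 0.0
```

{"fn": "apply_moves", "kwargs": {"commands": [[1,[-0.395,-0.693,0.2],[0,0,0]],[1,[-0.395,-0.693,0.2],[0,0,0]],[1,[-0.395,-0.693,0.2],[0,0,0]],[1,[-0.395,-0.693,0.2],[0,0,0]],[1,[0,0,0],[0,0,0]],[1,[0,0,0],[0,0,0]]]}}

```text
time: 1.93
eef_pos: [437.6, 243.8, 207.1]
eef_rot: [-0.083, 0.997, -0.0, -0.001]
wrist_force: [-1.0, -0.2, 0.4]
width: -0.1
finger_force: 0.0
```

```bash
python3 -c "
from h import *
to(436.5,244.6,160,9.5)
cv2.imwrite('pics/w1.png',grab_frame('wrist'));print(camera_model('wrist'))"
```

```text
t 1.93 pos [437.6 243.8 207.1] turn [-0.   -0.03 -0.  ] shift after turn [0.02 0.02 1.18] shift before [0.02 0.02 1.18] F [-1.03 -0.17  0.38] T [-0.0003 -0.027  -0.0161] w -0.1 q6 -1.47
{'camera_matrix': array([[264.94095549,   0.        , 257.21009945],
       [  0.        , 264.94095549, 191.01961697],
       [  0.        ,   0.        ,   1.        ]]), 'k1': -0.05173653963430489, 'xyz': array([358.64796817, 231.62110847, 276.52077172]), 'rotation': array([-0.10006435, -0.11921858,  0.75427953,  0.63783732])}
```

View pics/w1.png

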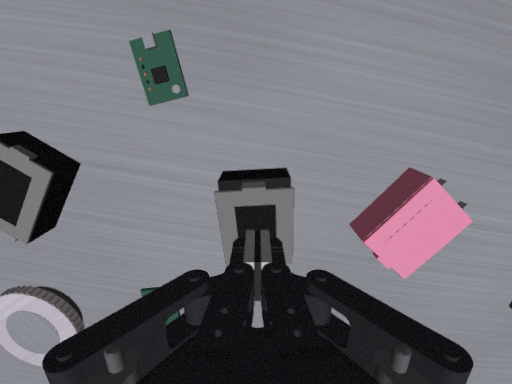

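The wrist view shows the left case below the closed fingers. Its raised near lid edge is at (255,190), square to the tool, and the pink decoy is at (410,225), well clear. I'll press now.

{"fn": "apply_moves", "kwargs": {"commands": [[1,[0.02,0.02,0.5],[0,0,0]],[1,[0,0,0.5],[0,0,0]],[1,[0,0,0.2],[0,0,0]],[1,[0,0,0.2],[0,0,0]],[1,[0,0,0.2],[0,0,0]],[1,[0,0,0.2],[0,0,0]],[1,[0,0,0.2],[0,0,0]],[1,[0,0,0.1],[0,0,0]]]}}

```text
time: 2.65
eef_pos: [436.0, 246.0, 123.3]
eef_rot: [-0.084, 0.996, 0.0, -0.0]
wrist_force: [-1.2, 0.6, 2.6]
width: -0.1
finger_force: 1.2
```

{"fn": "apply_moves", "kwargs": {"commands": [[1,[0,0,0.05],[0,0,0]],[1,[0,0,0.03],[0,0,0]],[1,[0,0,0.0],[0,0,0]]]}}

```text
time: 2.9
eef_pos: [436.4, 245.8, 120.7]
eef_rot: [-0.084, 0.996, -0.0, 0.0]
wrist_force: [-0.3, 0.6, 0.6]
width: 0.0
finger_force: 0.0
```

{"fn": "apply_moves", "kwargs": {"commands": [[1,[0,0,0.04],[0,0,0]],[1,[0,0,0.04],[0,0,0]],[1,[0,0,0.0],[0,0,0]]]}}

```text
time: 3.15
eef_pos: [436.5, 245.8, 117.5]
eef_rot: [-0.084, 0.996, 0.0, 0.0]
wrist_force: [-0.2, -0.8, 0.5]
width: 0.1
finger_force: 0.2
```

{"fn": "apply_moves", "kwargs": {"commands": [[1,[0,0,0.03],[0,0,0]],[1,[0,0,0.0],[0,0,0]]]}}

```text
time: 3.32
eef_pos: [436.5, 245.8, 116.5]
eef_rot: [-0.084, 0.996, 0.0, 0.0]
wrist_force: [-1.2, -0.5, 1.7]
width: 0.2
finger_force: 1.1
```

{"fn": "apply_moves", "kwargs": {"commands": [[1,[0,0,0.03],[0,0,0]],[1,[0,0,0.03],[0,0,0]],[1,[0,0,0.0],[0,0,0]]]}}

```text
time: 3.57
eef_pos: [436.6, 245.9, 115.5]
eef_rot: [-0.085, 0.996, -0.0, 0.0]
wrist_force: [-6.9, -2.5, 18.6]
width: 0.1
finger_force: 9.7
```

Force stepped up to 18.6 N, so the lid is on its rim. I'll hold there, then retreat and open.

{"fn": "apply_moves", "kwargs": {"commands": [[1,[0,0,0],[0,0,0]],[1,[0,0,0],[0,0,0]],[1,[0,0,0],[0,0,0]],[0.5,[0,0,-0.4],[0,0,0]],[0,[0,0,-0.6],[0,0,0]],[0,[-0.3,0,-0.4],[0,0,0]],[0,[-0.3,0,0],[0,0,0]],[0,[-0.22,0,0],[0,0,0]]]}}

```text
time: 4.23
eef_pos: [470.3, 251.7, 171.3]
eef_rot: [-0.084, 0.996, 0.0, 0.002]
wrist_force: [-0.5, -0.9, 0.2]
width: 60.4
finger_force: 0.0
```

```bash
python3 -c "
from h import *
im=grab_frame('side');cv2.imwrite('pics/s1.png',cv2.resize(im[110:290,130:370],None,fx=3,fy=3,interpolation=cv2.INTER_CUBIC))
to(469,250,74,9.5)"
```

```text
t 4.28 pos [471.1 251.6 170.6] turn [0.   0.05 0.04] shift after turn [ 0.06 -0.03  2.42] shift before [ 0.07 -0.03  2.42] F [ 0.72 -1.47  0.58] T [-0.036   0.0161  0.0136] w 67.6 q6 -1.47
```

View pics/s1.png

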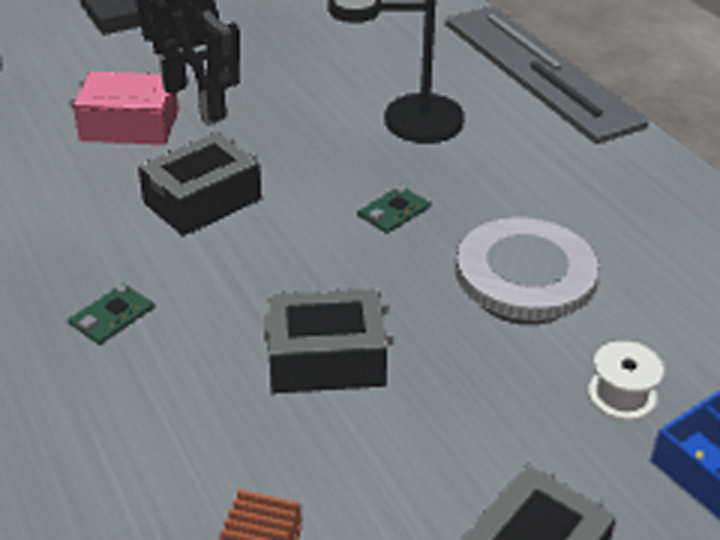

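The lid looks level in this side view (left case at about (200,180) in the crop), with the fingers above and open. I'll descend and grip.

{"fn": "apply_moves", "kwargs": {"commands": [[0,[0.05,-0.03,0.0],[0,0,0]],[0,[0,0,0.0],[0,0,0]],[0,[0,0,0.4],[0,0,0]],[0,[0,0,0.4],[0,0,0]],[0,[0,0,0.4],[0,0,0]],[0,[0,0,0.4],[0,0,0]],[0,[0,0,0.3],[0,0,0]],[0,[0,0,0.0],[0,0,0]]]}}

```text
time: 4.95
eef_pos: [464.1, 249.1, 90.7]
eef_rot: [-0.084, 0.996, -0.001, -0.003]
wrist_force: [0.3, 0.3, 0.6]
width: 85.2
finger_force: 0.0
```

{"fn": "apply_moves", "kwargs": {"commands": [[0,[0,0,0.3],[0,0,0]],[0,[0,0,0.2],[0,0,0]],[0.5,[0,0,0],[0,0,0]],[1,[0,0,0],[0,0,0]],[1,[0,0,0],[0,0,0]],[1,[0,0,0],[0,0,0]]], "newtons": 60}}

```text
time: 5.45
eef_pos: [466.8, 249.9, 74.0]
eef_rot: [-0.084, 0.996, 0.0, 0.0]
wrist_force: [-0.1, 0.5, -3.7]
width: 67.9
finger_force: 67.2
```

```bash
python3 -c "
from h import *
to(469,250,74,9.5)"
```

```text
t 5.45 pos [466.8 249.9  74. ] turn [0.   0.   0.05] shift after turn [-0.05 -0.01  0.  ] shift before [-0.05 -0.01  0.  ] F [-0.09  0.46 -3.68] T [-0.0134 -0.0018  0.006 ] w 67.9 q6 -1.47
```

{"fn": "apply_moves", "kwargs": {"commands": [[1,[0,0,-0.2],[0,0,0]],[1,[0,0,-0.3],[0,0,0]],[1,[0,0,-0.3],[0,0,0]],[1,[0,0,-0.2],[0,0,0]],[1,[0,0,-0.1],[0,0,0]],[1,[0,0,0],[0,0,0]],[1,[0,0,0],[0,0,0]],[1,[0,0,0],[0,0,0]]]}}

```text
time: 6.12
eef_pos: [466.5, 249.7, 117.6]
eef_rot: [-0.084, 0.996, -0.0, -0.0]
wrist_force: [0.3, -0.0, -3.7]
width: 67.8
finger_force: 67.7
```

{"fn": "apply_moves", "kwargs": {"commands": [[1,[0,0.75,0],[0,0,0]],[1,[0,0.75,0],[0,0,0]],[1,[0,0,0],[0,0,0]],[1,[0,0,0],[0,0,0]],[1,[0,0,0],[0,0,0]],[1,[0,0,0],[0,0,0]],[1,[0,0,0],[0,0,0]],[1,[0,0,0],[0,0,0]]]}}

```text
time: 6.78
eef_pos: [456.9, 308.2, 117.7]
eef_rot: [-0.084, 0.996, -0.0, -0.0]
wrist_force: [-0.2, -0.5, -3.5]
width: 67.5
finger_force: 69.9
```

```bash
cat >> h.py <<'E'
def tq(n=6):
    T=[];F=[]
    for i in range(n):
        s=bot.get_state(); r=R.from_quat(s["eef_rot"]).inv(); T.append(r.apply(s["torque"])); F.append(s["wrist_force"]); grab_frame("wrist")
    print("t",s["time"],"tool T",np.mean(T,0).round(4),"sd",np.std(T,0).round(4),"F",np.mean(F,0).round(2),"pos",s["eef_pos"].round(1),s["width"])
E
python3 -c "
from h import *
tq()"
```

```text
t 7.0333 tool T [ 0.0218  0.0159 -0.0149] sd [0.0191 0.0291 0.0228] F [ 0.04  0.17 -3.12] pos [456.9 308.7 117.9] 67.7836416270074
```

{"fn": "apply_moves", "kwargs": {"commands": [[1,[0,-0.75,0],[0,0,0]],[1,[0,-0.75,0],[0,0,0]],[1,[0,0,0],[0,0,0]],[1,[0,0,0],[0,0,0]],[1,[0,0,0],[0,0,0]],[1,[0,0,0],[0,0,0]],[1,[0,0,0],[0,0,0]],[1,[0,0,0],[0,0,0]]]}}

```text
time: 7.75
eef_pos: [466.6, 250.5, 117.8]
eef_rot: [-0.085, 0.996, 0.0, -0.0]
wrist_force: [-0.8, -0.7, -3.1]
width: 67.6
finger_force: 70.7
```

```bash
python3 -c "
from h import *
tq()"
```

```text
t 8.0 tool T [-0.0443  0.0046  0.0091] sd [0.024  0.0174 0.0191] F [-0.34  0.02 -3.22] pos [466.7 250.1 117.9] 67.4736419333268
```

```bash
python3 -c "
from h import *
tq(12)"
```

```text
t 8.6 tool T [-0.0226  0.0025 -0.0019] sd [0.0271 0.0239 0.0336] F [-0.34 -0.24 -3.22] pos [466.9 249.8 117.9] 67.80949703719175
```

{"fn": "apply_moves", "kwargs": {"commands": [[1,[0,0.75,0],[0,0,0]],[1,[0,0.75,0],[0,0,0]],[1,[0,0,0],[0,0,0]],[1,[0,0,0],[0,0,0]],[1,[0,0,0],[0,0,0]],[1,[0,0,0],[0,0,0]],[1,[0,0,0],[0,0,0]]]}}

```text
time: 9.23
eef_pos: [456.9, 308.2, 117.8]
eef_rot: [-0.084, 0.996, -0.0, -0.0]
wrist_force: [-0.8, 0.1, -3.8]
width: 67.4
finger_force: 71.3
```

```bash
python3 -c "
from h import *
tq(12)"
```

```text
t 9.7833 tool T [ 0.0307 -0.0031 -0.0053] sd [0.033  0.0299 0.0386] F [-0.13  0.01 -3.08] pos [456.7 308.9 117.9] 67.59609668611698
```

Left: the moment swings about +0.028/-0.030 N·m with stroke direction, which indicates a rattle. I'll set it down where it stood and test the others.

{"fn": "apply_moves", "kwargs": {"commands": [[1,[0,-0.5,0],[0,0,0]],[1,[0,-0.5,0],[0,0,0]],[1,[0,-0.5,0.1],[0,0,0]],[1,[0,0,0.3],[0,0,0]],[1,[0,0,0.3],[0,0,0]],[1,[0,0,0.2],[0,0,0]],[1,[0,0,0.1],[0,0,0]],[1,[0,0,0.08],[0,0,0]]]}}

```text
time: 10.5
eef_pos: [466.0, 250.3, 73.6]
eef_rot: [-0.085, 0.996, -0.0, -0.001]
wrist_force: [-9.2, -1.4, 40.6]
width: 67.8
finger_force: 76.1
```

{"fn": "apply_moves", "kwargs": {"commands": [[1,[0,0,0.02],[0,0,0]],[1,[0,0,0],[0,0,0]],[0.6,[0,0,0],[0,0,0]],[0,[0,0,0],[0,0,0]],[0,[0,0,0],[0,0,0]],[0,[0,0,0],[0,0,0]],[0,[0,0,-0.2],[0,0,0]],[0,[0,0,-0.5],[0,0,0]]]}}

```text
time: 11.17
eef_pos: [465.2, 249.3, 100.4]
eef_rot: [-0.084, 0.996, -0.0, -0.002]
wrist_force: [-0.7, 0.2, 0.3]
width: 85.2
finger_force: 0.0
```

{"fn": "apply_moves", "kwargs": {"commands": [[0,[0,0,-0.6],[0,0,0.92]],[0,[0,0,-0.3],[0,0,0.92]],[0,[0,0,0],[0,0,0.92]],[0,[0,0,0],[0,0,0.92]],[0,[0,0,0],[0,0,0.92]],[0,[0,0,0],[0,0,0.92]],[0,[0,0,0],[0,0,0.92]],[0,[0,0,0],[0,0,0.92]]]}}

```text
time: 11.83
eef_pos: [467.2, 249.9, 138.8]
eef_rot: [0.173, 0.985, 0.0, 0.001]
wrist_force: [-0.6, 0.4, 0.4]
width: 85.1
finger_force: 0.0
```

```bash
python3 -c "
from h import *
to(475.5,3.5,140,-22.9)"
```

```text
t 11.83 pos [467.2 249.9 138.8] turn [0.01 0.01 0.74] shift after turn [-2.59 -5.59 -0.03] shift before [-2.3  -5.72 -0.03] F [-0.62  0.4   0.36] T [-0.0058 -0.0538  0.0034] w 85.1 q6 -0.96
```

{"fn": "apply_moves", "kwargs": {"commands": [[0,[0,0,0],[0,0,0.74]],[0,[-0.37,-0.8,0],[0,0,0]],[0,[-0.37,-0.8,0],[0,0,0]],[0,[-0.37,-0.8,0],[0,0,0]],[0,[-0.37,-0.8,0],[0,0,0]],[0,[-0.37,-0.8,0],[0,0,0]],[0,[-0.37,-0.8,0],[0,0,0]],[0,[-0.37,-0.8,0],[0,0,0]]]}}

```text
time: 12.5
eef_pos: [476.0, 1.5, 138.9]
eef_rot: [0.197, 0.98, -0.0, 0.001]
wrist_force: [-0.6, -0.2, 0.3]
width: 85.2
finger_force: 0.0
```

{"fn": "apply_moves", "kwargs": {"commands": [[0,[0,0,0],[0,0,0]],[0,[0,0,0],[0,0,0]],[0,[0,0,0],[0,0,0]]]}}

```text
time: 12.75
eef_pos: [476.0, 3.2, 138.4]
eef_rot: [0.197, 0.98, 0.0, 0.0]
wrist_force: [-0.1, 0.3, -1.1]
width: 85.6
finger_force: 0.0
```

```bash
python3 -c "
from h import *
to(475.5,3.5,74,-22.9)
cv2.imwrite('pics/w2.png',grab_frame('wrist'))"
```

```text
t 12.75 pos [476.    3.2 138.4] turn [0.01 0.01 0.03] shift after turn [0.01 0.   1.61] shift before [0.01 0.   1.61] F [-0.1   0.34 -1.1 ] T [-0.0516 -0.0009  0.0017] w 85.6 q6 -1.42
```

View pics/w2.png

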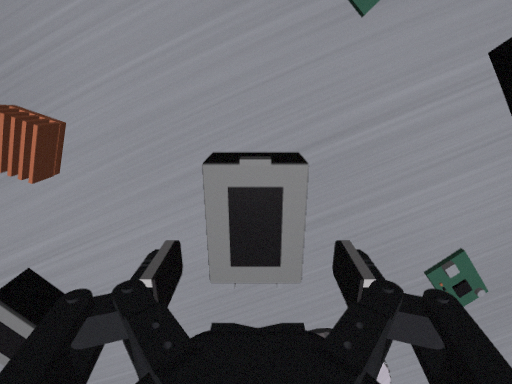

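The wrist view shows the middle case square and centred at column 256 between the pads at 170 and 345. I'll descend, grip, lift and shake.

{"fn": "apply_moves", "kwargs": {"commands": [[0,[0,0,0.4],[0,0,0]],[0,[0,0,0.4],[0,0,0]],[0,[0,0,0.4],[0,0,0]],[0,[0,0,0.3],[0,0,0]],[0,[0,0,0.1],[0,0,0]],[0.5,[0,0,0],[0,0,0]],[1,[0,0,0],[0,0,0]],[1,[0,0,0],[0,0,0]]]}}

```text
time: 13.47
eef_pos: [476.3, 3.7, 74.6]
eef_rot: [0.196, 0.981, 0.0, 0.0]
wrist_force: [-0.1, 0.2, -2.8]
width: 67.4
finger_force: 67.8
```

{"fn": "apply_moves", "kwargs": {"commands": [[1,[0,0,0],[0,0,0]],[1,[0,0,0],[0,0,0]],[1,[0,0,-0.2],[0,0,0]],[1,[0,0,-0.3],[0,0,0]],[1,[0,0,-0.3],[0,0,0]],[1,[0,0,-0.2],[0,0,0]],[1,[0,0,0],[0,0,0]],[1,[0,0,0],[0,0,0]]]}}

```text
time: 14.13
eef_pos: [476.3, 3.1, 114.5]
eef_rot: [0.197, 0.98, -0.0, 0.001]
wrist_force: [-0.6, 0.0, -4.0]
width: 67.4
finger_force: 68.6
```

{"fn": "apply_moves", "kwargs": {"commands": [[1,[0,0,0],[0,0,0]],[1,[0,0.75,0],[0,0,0]],[1,[0,0.75,0],[0,0,0]],[1,[0,0,0],[0,0,0]],[1,[0,0,0],[0,0,0]],[1,[0,0,0],[0,0,0]],[1,[0,0,0],[0,0,0]],[1,[0,0,0],[0,0,0]]]}}

```text
time: 14.8
eef_pos: [498.6, 57.9, 113.5]
eef_rot: [0.197, 0.98, -0.0, -0.0]
wrist_force: [0.2, 0.2, -2.4]
width: 67.4
finger_force: 71.4
```

```bash
python3 -c "
from h import *
tq(18)"
```

```text
t 15.65 tool T [ 0.012   0.0023 -0.0024] sd [0.0173 0.0274 0.0257] F [-0.05  0.04 -2.83] pos [499.1  58.6 113.9] 67.47026782213808
```

{"fn": "apply_moves", "kwargs": {"commands": [[1,[0,-0.75,0],[0,0,0]],[1,[0,-0.75,0],[0,0,0]],[1,[0,0,0],[0,0,0]],[1,[0,0,0],[0,0,0]],[1,[0,0,0],[0,0,0]],[1,[0,0,0],[0,0,0]],[1,[0,0,0],[0,0,0]]]}}

```text
time: 16.28
eef_pos: [476.2, 3.8, 114.0]
eef_rot: [0.196, 0.981, 0.0, 0.0]
wrist_force: [0.4, 0.0, -3.3]
width: 67.3
finger_force: 72.6
```

```bash
python3 -c "
from h import *
tq(18)"
```

```text
t 17.1333 tool T [-0.0154  0.0085 -0.0061] sd [0.0255 0.0341 0.0321] F [ 0.03  0.03 -2.86] pos [475.9   3.2 113.9] 67.38737517744227
```

{"fn": "apply_moves", "kwargs": {"commands": [[1,[0,0.75,0],[0,0,0]],[1,[0,0.75,0],[0,0,0]],[1,[0,0,0],[0,0,0]],[1,[0,0,0],[0,0,0]],[1,[0,0,0],[0,0,0]],[1,[0,0,0],[0,0,0]],[1,[0,0,0],[0,0,0]]]}}

```text
time: 17.77
eef_pos: [498.8, 57.9, 113.8]
eef_rot: [0.197, 0.98, -0.0, -0.0]
wrist_force: [-0.3, 0.6, -4.1]
width: 67.4
finger_force: 73.6
```

```bash
python3 -c "
from h import *
tq(16)"
```

```text
t 18.5167 tool T [0.0031 0.0011 0.0011] sd [0.0196 0.0337 0.0324] F [-0.22  0.04 -3.21] pos [499.1  58.6 113.9] 67.68440615979544
```

{"fn": "apply_moves", "kwargs": {"commands": [[1,[0,-0.75,0],[0,0,0]],[1,[0,-0.75,0],[0,0,0]],[1,[0,0,0],[0,0,0]],[1,[0,0,0],[0,0,0]],[1,[0,0,0],[0,0,0]],[1,[0,0,0],[0,0,0]],[1,[0,0,0],[0,0,0]]]}}

```text
time: 19.15
eef_pos: [476.2, 3.8, 114.0]
eef_rot: [0.196, 0.981, 0.0, 0.0]
wrist_force: [-1.1, 0.0, -2.4]
width: 67.3
finger_force: 74.4
```

```bash
python3 -c "
from h import *
tq(16)"
```

```text
t 19.9 tool T [0.0018 0.0009 0.0098] sd [0.0242 0.0279 0.0234] F [-0.23  0.04 -2.93] pos [475.9   3.2 113.9] 67.25791659853472
```

Middle: its repeat difference is about 0, so it's quiet. I'll set it down and go to the right case.

{"fn": "apply_moves", "kwargs": {"commands": [[1,[0,0,0.2],[0,0,0]],[1,[0,0,0.3],[0,0,0]],[1,[0,0,0.25],[0,0,0]],[1,[0,0,0.15],[0,0,0]],[1,[0,0,0.05],[0,0,0]],[1,[0,0,0.03],[0,0,0]],[1,[0,0,0],[0,0,0]]]}}

```text
time: 20.53
eef_pos: [475.6, 3.3, 74.6]
eef_rot: [0.197, 0.98, -0.0, -0.0]
wrist_force: [-0.4, -0.1, -3.1]
width: 67.3
finger_force: 74.6
```

{"fn": "apply_moves", "kwargs": {"commands": [[1,[0,0,0.01],[0,0,0]],[0.6,[0,0,0],[0,0,0]],[0,[0,0,0],[0,0,0]],[0,[0,0,0],[0,0,0]],[0,[0,0,0],[0,0,0]],[0,[0,0,-0.2],[0,0,0]],[0,[0,0,-0.6],[0,0,0]],[0,[0,0,-0.8],[0,0,0]]]}}

```text
time: 21.2
eef_pos: [474.2, 3.5, 137.5]
eef_rot: [0.197, 0.98, 0.0, -0.003]
wrist_force: [0.5, -0.4, -0.5]
width: 85.5
finger_force: 0.0
```

{"fn": "apply_moves", "kwargs": {"commands": [[0,[0,0,0],[0,0,-1]],[0,[0,0,0],[0,0,-1]],[0,[0,0,0],[0,0,-1]],[0,[0,0,0],[0,0,-1]],[0,[0,0,0],[0,0,-1]],[0,[0,0,0],[0,0,-1]],[0,[0,0,0],[0,0,-1]],[0,[0,0,0],[0,0,-1]]]}}

```text
time: 21.87
eef_pos: [476.2, 3.1, 139.1]
eef_rot: [-0.083, 0.997, -0.0, 0.0]
wrist_force: [-0.4, -0.0, 0.2]
width: 85.2
finger_force: 0.0
```

```bash
python3 -c "
from h import *
to(504,-237,140,22.2)"
```

```text
t 21.87 pos [476.2   3.1 139.1] turn [-0.01  0.01 -3.18] shift after turn [ 1.62 -5.82 -0.02] shift before [ 0.3  -6.04 -0.02] F [-0.39 -0.02  0.16] T [0.0024 0.026  0.0301] w 85.2 q6 -1.98
```

{"fn": "apply_moves", "kwargs": {"commands": [[0,[0,0,0],[0,0,-0.8]],[0,[0,0,0],[0,0,-0.8]],[0,[0,0,0],[0,0,-0.8]],[0,[0,0,0],[0,0,-0.8]],[0,[0.2,-0.73,0],[0,0,0]],[0,[0.2,-0.73,0],[0,0,0]],[0,[0.2,-0.73,0],[0,0,0]],[0,[0.2,-0.73,0],[0,0,0]]]}}

```text
time: 22.53
eef_pos: [490.5, -118.3, 139.2]
eef_rot: [-0.192, 0.981, -0.0, 0.0]
wrist_force: [-0.2, -0.2, -0.2]
width: 85.7
finger_force: 0.0
```

{"fn": "apply_moves", "kwargs": {"commands": [[0,[0.2,-0.73,0],[0,0,0]],[0,[0.2,-0.73,0],[0,0,0]],[0,[0.2,-0.73,0],[0,0,0]],[0,[0.2,-0.73,0],[0,0,0]],[0,[0,0,0],[0,0,0]],[0,[0,0,0],[0,0,0]],[0,[0,0,0],[0,0,0]]]}}

```text
time: 23.12
eef_pos: [504.2, -237.0, 138.5]
eef_rot: [-0.191, 0.982, 0.0, -0.0]
wrist_force: [0.5, -0.9, 0.5]
width: 85.3
finger_force: 0.0
```

```bash
python3 -c "
from h import *
to(504,-237,74.3,22.2)
cv2.imwrite('pics/w3.png',grab_frame('wrist'))"
```

```text
t 23.12 pos [ 504.2 -237.   138.5] turn [ 0.01 -0.   -0.04] shift after turn [0.  0.  1.6] shift before [0.  0.  1.6] F [ 0.46 -0.88  0.5 ] T [ 0.0168  0.0166 -0.0252] w 85.3 q6 -2.61
```

View pics/w3.png

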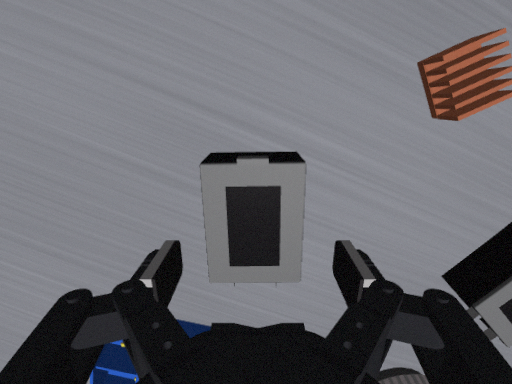

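The right case is square between the pads (column 254). I'll do the same again.

{"fn": "apply_moves", "kwargs": {"commands": [[0,[0,0,0.4],[0,0,0]],[0,[0,0,0.4],[0,0,0]],[0,[0,0,0.4],[0,0,0]],[0,[0,0,0.3],[0,0,0]],[0,[0,0,0.1],[0,0,0]],[0.5,[0,0,0],[0,0,0]],[1,[0,0,0],[0,0,0]],[1,[0,0,0],[0,0,0]]]}}

```text
time: 23.83
eef_pos: [505.0, -237.5, 75.2]
eef_rot: [-0.192, 0.981, -0.001, 0.0]
wrist_force: [0.0, -0.6, -2.6]
width: 67.1
finger_force: 67.9
```

{"fn": "apply_moves", "kwargs": {"commands": [[1,[0,0,0],[0,0,0]],[1,[0,0,0],[0,0,0]],[1,[0,0,-0.2],[0,0,0]],[1,[0,0,-0.3],[0,0,0]],[1,[0,0,-0.3],[0,0,0]],[1,[0,0,-0.2],[0,0,0]],[1,[0,0,0],[0,0,0]],[1,[0,0,0],[0,0,0]]]}}

```text
time: 24.5
eef_pos: [504.9, -237.7, 115.5]
eef_rot: [-0.192, 0.981, -0.001, 0.001]
wrist_force: [0.0, -0.4, -3.6]
width: 67.5
finger_force: 68.0
```

{"fn": "apply_moves", "kwargs": {"commands": [[1,[0,0,0],[0,0,0]],[1,[0,0.75,0],[0,0,0]],[1,[0,0.75,0],[0,0,0]],[1,[0,0,0],[0,0,0]],[1,[0,0,0],[0,0,0]],[1,[0,0,0],[0,0,0]],[1,[0,0,0],[0,0,0]],[1,[0,0,0],[0,0,0]]]}}

```text
time: 25.17
eef_pos: [482.3, -182.6, 114.4]
eef_rot: [-0.191, 0.982, -0.0, 0.0]
wrist_force: [-0.1, -0.3, -3.0]
width: 67.5
finger_force: 70.3
```

```bash
python3 -c "
from h import *
tq(18)"
```

```text
t 26.0167 tool T [0.0106 0.0005 0.0035] sd [0.0272 0.0287 0.0223] F [ 0.23  0.11 -2.88] pos [ 481.9 -181.7  114.3] 67.20019455317608
```

{"fn": "apply_moves", "kwargs": {"commands": [[1,[0,-0.75,0],[0,0,0]],[1,[0,-0.75,0],[0,0,0]],[1,[0,0,0],[0,0,0]],[1,[0,0,0],[0,0,0]],[1,[0,0,0],[0,0,0]],[1,[0,0,0],[0,0,0]],[1,[0,0,0],[0,0,0]]]}}

```text
time: 26.65
eef_pos: [503.9, -236.3, 114.0]
eef_rot: [-0.192, 0.981, 0.0, -0.0]
wrist_force: [0.6, -0.5, -3.1]
width: 67.0
finger_force: 71.3
```

```bash
python3 -c "
from h import *
tq(18)"
```

```text
t 27.5 tool T [ 0.0034  0.0072 -0.0056] sd [0.0272 0.0249 0.0345] F [ 0.05 -0.   -2.82] pos [ 504.4 -237.3  114.3] 67.35327915036963
```

Right: no shift (0.007 ± 0.009), so it's quiet and the left case rattles. I'll set the right case down and go back to the left.

{"fn": "apply_moves", "kwargs": {"commands": [[1,[0,0,0.2],[0,0,0]],[1,[0,0,0.3],[0,0,0]],[1,[0,0,0.25],[0,0,0]],[1,[0,0,0.15],[0,0,0]],[1,[0,0,0.05],[0,0,0]],[1,[0,0,0.03],[0,0,0]],[1,[0,0,0.01],[0,0,0]],[1,[0,0,0],[0,0,0]]]}}

```text
time: 28.22
eef_pos: [503.7, -236.8, 74.9]
eef_rot: [-0.192, 0.981, 0.001, -0.001]
wrist_force: [-7.0, 3.9, 9.7]
width: 67.3
finger_force: 72.4
```

{"fn": "apply_moves", "kwargs": {"commands": [[1,[0,0,0],[0,0,0]],[0.6,[0,0,0],[0,0,0]],[0,[0,0,0],[0,0,0]],[0,[0,0,0],[0,0,0]],[0,[0,0,0],[0,0,0]],[0,[0,0,-0.2],[0,0,0]],[0,[0,0,-0.6],[0,0,0]],[0,[0,0,-0.8],[0,0,0]]]}}

```text
time: 28.88
eef_pos: [502.9, -236.3, 137.2]
eef_rot: [-0.191, 0.981, 0.002, -0.002]
wrist_force: [0.3, -0.1, 0.3]
width: 85.7
finger_force: 0.0
```

{"fn": "apply_moves", "kwargs": {"commands": [[0,[0,0,0],[0,0,0.8]],[0,[0,0,0],[0,0,0.8]],[0,[0,0,0],[0,0,0.8]],[0,[0,0,0],[0,0,0.8]],[0,[0,0,0],[0,0,0]]]}}

```text
time: 29.3
eef_pos: [504.6, -237.5, 139.3]
eef_rot: [-0.08, 0.997, -0.0, 0.0]
wrist_force: [-0.5, 0.4, 0.3]
width: 85.4
finger_force: 0.0
```

```bash
python3 -c "
from h import *
to(467,250,139,9.6)"
```

```text
t 29.3 pos [ 504.6 -237.5  139.3] turn [-0.01  0.01 -0.11] shift after turn [-1.100e+00  1.217e+01  1.000e-02] shift before [-1.01 12.18  0.  ] F [-0.52  0.4   0.29] T [ 0.0001 -0.0162  0.0188] w 85.4 q6 -2.38
```

{"fn": "apply_moves", "kwargs": {"commands": [[0,[-0.08,0.87,0],[0,0,-0.11]],[0,[-0.08,0.87,0],[0,0,0]],[0,[-0.08,0.87,0],[0,0,0]],[0,[-0.08,0.87,0],[0,0,0]],[0,[-0.08,0.87,0],[0,0,0]],[0,[-0.08,0.87,0],[0,0,0]],[0,[-0.08,0.87,0],[0,0,0]],[0,[-0.08,0.87,0],[0,0,0]]]}}

```text
time: 29.97
eef_pos: [482.7, 42.9, 139.2]
eef_rot: [-0.086, 0.996, -0.0, 0.0]
wrist_force: [0.0, 0.9, -0.0]
width: 85.0
finger_force: 0.0
```

{"fn": "apply_moves", "kwargs": {"commands": [[0,[-0.08,0.87,0],[0,0,0]],[0,[-0.08,0.87,0],[0,0,0]],[0,[-0.08,0.87,0],[0,0,0]],[0,[-0.08,0.87,0],[0,0,0]],[0,[-0.08,0.87,0],[0,0,0]],[0,[-0.06,0.86,0],[0,0,0]],[0,[0,0,0],[0,0,0]],[0,[0,0,0],[0,0,0]]]}}

```text
time: 30.63
eef_pos: [465.4, 251.7, 138.9]
eef_rot: [-0.087, 0.996, 0.0, 0.0]
wrist_force: [-0.3, 0.4, -1.1]
width: 85.5
finger_force: 0.0
```

```bash
python3 -c "
from h import *
to(467,250,74.3,9.6)
cv2.imwrite('pics/w4.png',grab_frame('wrist'))"
```

```text
t 30.63 pos [465.4 251.7 138.9] turn [-0.    0.01  0.11] shift after turn [-0.03 -0.05  1.62] shift before [-0.03 -0.05  1.62] F [-0.3   0.4  -1.08] T [-0.0045  0.0782 -0.0064] w 85.5 q6 -1.47
```

View pics/w4.png

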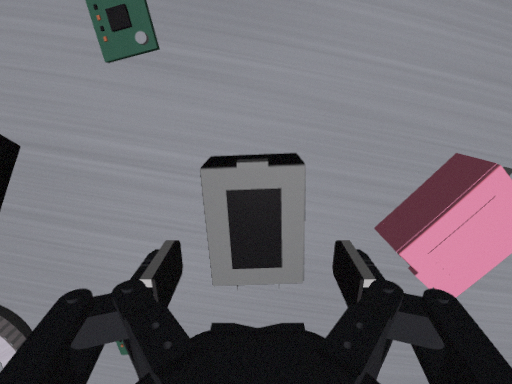

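The left case, lid shut, is centred between the pads (column 254). I'll grip, lift and confirm with one more shake pair.

{"fn": "apply_moves", "kwargs": {"commands": [[0,[-0.03,-0.04,0.4],[0,0,0.11]],[0,[0,0,0.4],[0,0,0]],[0,[0,0,0.4],[0,0,0]],[0,[0,0,0.3],[0,0,0]],[0,[0,0,0.11],[0,0,0]],[0.5,[0,0,0],[0,0,0]],[1,[0,0,0],[0,0,0]],[1,[0,0,0],[0,0,0]]]}}

```text
time: 31.35
eef_pos: [467.9, 248.4, 75.0]
eef_rot: [-0.081, 0.997, 0.0, 0.001]
wrist_force: [-0.3, 0.3, -3.5]
width: 67.5
finger_force: 67.3
```

{"fn": "apply_moves", "kwargs": {"commands": [[1,[0,0,0],[0,0,0]],[1,[0,0,0],[0,0,0]],[1,[0,0,-0.2],[0,0,0]],[1,[0,0,-0.3],[0,0,0]],[1,[0,0,-0.3],[0,0,0]],[1,[0,0,-0.2],[0,0,0]],[1,[0,0,0],[0,0,0]],[1,[0,0,0],[0,0,0]]]}}

```text
time: 32.02
eef_pos: [468.0, 248.8, 115.5]
eef_rot: [-0.081, 0.997, 0.0, 0.001]
wrist_force: [0.3, -0.1, -3.6]
width: 67.7
finger_force: 67.9
```

{"fn": "apply_moves", "kwargs": {"commands": [[1,[0,0.75,0],[0,0,0]],[1,[0,0.75,0],[0,0,0]],[1,[0,0,0],[0,0,0]],[1,[0,0,0],[0,0,0]],[1,[0,0,0],[0,0,0]],[1,[0,0,0],[0,0,0]],[1,[0,0,0],[0,0,0]]]}}

```text
time: 32.6
eef_pos: [457.7, 306.9, 114.0]
eef_rot: [-0.08, 0.997, -0.0, -0.0]
wrist_force: [-1.0, 0.5, -2.4]
width: 67.8
finger_force: 70.0
```

```bash
python3 -c "
from h import *
tq(15)"
```

```text
t 33.3 tool T [ 0.0191 -0.0127 -0.0147] sd [0.0281 0.0209 0.0271] F [ 0.01  0.21 -3.03] pos [457.6 307.8 114.3] 67.77192098960465
```

{"fn": "apply_moves", "kwargs": {"commands": [[1,[0,-0.75,0],[0,0,0]],[1,[0,-0.75,0],[0,0,0]],[1,[0,0,0],[0,0,0]],[1,[0,0,0],[0,0,0]],[1,[0,0,0],[0,0,0]],[1,[0,0,0],[0,0,0]],[1,[0,0,0],[0,0,0]]]}}

```text
time: 33.93
eef_pos: [467.1, 249.3, 114.3]
eef_rot: [-0.081, 0.997, 0.0, 0.0]
wrist_force: [-0.5, -0.1, -3.8]
width: 67.4
finger_force: 70.6
```

```bash
python3 -c "
from h import *
tq(15); to(666,-1.5,200,9.6)"
```

```text
t 34.6333 tool T [-0.0231 -0.0057  0.0007] sd [0.0239 0.0273 0.0377] F [ 0.11 -0.04 -3.38] pos [467.3 248.5 114.3] 67.30558227824321
t 34.68 pos [467.3 248.5 114.3] turn [-0.   -0.   -0.08] shift after turn [-3.86 -6.99 -2.14] shift before [-3.89 -6.97 -2.14] F [ 0.57 -0.94 -3.54] T [-0.0339  0.0357  0.0247] w 67.6 q6 -1.47
```

Confirmed: it swings by 0.042 again. On to the turntable.

{"fn": "apply_moves", "kwargs": {"commands": [[1,[0,0,-0.5],[0,0,0]],[1,[0,0,-0.64],[0,0,0]],[1,[-0.2,-0.36,-0.5],[0,0,0]],[1,[-0.31,-0.551,-0.5],[0,0,0]],[1,[-0.31,-0.551,0],[0,0,0]],[1,[-0.31,-0.551,0],[0,0,0]],[1,[-0.31,-0.551,0],[0,0,0]],[1,[-0.31,-0.551,0],[0,0,0]]]}}

```text
time: 35.35
eef_pos: [557.0, 135.9, 200.1]
eef_rot: [-0.081, 0.997, -0.0, 0.0]
wrist_force: [0.6, 0.4, -3.1]
width: 67.5
finger_force: 70.8
```

{"fn": "apply_moves", "kwargs": {"commands": [[1,[-0.31,-0.551,0],[0,0,0]],[1,[-0.31,-0.551,0],[0,0,0]],[1,[-0.31,-0.551,0],[0,0,0]],[1,[-0.31,-0.551,0],[0,0,0]],[1,[-0.31,-0.551,0],[0,0,0]],[1,[-0.31,-0.551,0],[0,0,0]],[1,[-0.31,-0.551,0],[0,0,0]],[1,[0,0,0],[0,0,0]]]}}

```text
time: 36.02
eef_pos: [669.4, -5.7, 200.0]
eef_rot: [-0.079, 0.997, -0.001, 0.001]
wrist_force: [-1.3, -0.9, -2.9]
width: 67.2
finger_force: 70.7
```

{"fn": "apply_moves", "kwargs": {"commands": [[1,[0,0,0],[0,0,0]],[1,[0,0,0],[0,0,0]],[1,[0,0,0],[0,0,0]],[1,[0,0,0],[0,0,0]],[1,[0,0,0],[0,0,0]],[1,[0,0,0],[0,0,0]]]}}

```text
time: 36.52
eef_pos: [666.8, -0.7, 200.0]
eef_rot: [-0.081, 0.997, -0.0, 0.0]
wrist_force: [0.4, 0.5, -3.4]
width: 67.7
finger_force: 70.7
```

```bash
python3 -c "
from h import *
to(666,-1.5,200,9.6)
cv2.imwrite('pics/s2.png',grab_frame('side'))"
```

```text
t 36.52 pos [666.8  -0.7 200. ] turn [-0.    0.   -0.07] shift after turn [ 0.02 -0.02  0.  ] shift before [ 0.02 -0.02  0.  ] F [ 0.36  0.45 -3.38] T [0.0156 0.0685 0.0577] w 67.7 q6 -1.91
```

View pics/s2.png

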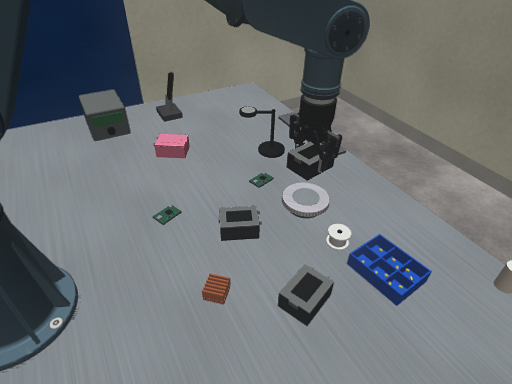

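The left case is held level at (311,158), above the turntable at (305,199). The other two stand in place at (239,222) and (307,293), and the bystanders haven't moved.

```bash
python3 -c "
from cell import bot
print(bot.finish_job())"
```

```text
the job is handed in; nothing more can be done
None
```

The job is handed in: the lid is shut, all three cases were shaken, and the left case, the one that rattles, is held level over the turntable; the middle and right cases are back in place. `finish_job` returned no verdict.

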